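Plug-test a gold housing and hold the test slide

TASK

Take the gold housing out of the white foam tray and lay it fully down in the nest of the grey test jig, flat and with its socket facing the plug on the blue carriage. Then draw the jig's spring-loaded black pull bar out until the red pointer stands on the green band of the scale, so that the plug is in the socket, and keep it there: finish while still holding the bar, for it springs back when let go. Leave the other housings and everything else on the bench where they are.

Things in the scene. Friction and masses are not known exactly. Their poses are not given: they have to be found in the camera images.
- gold_housing: gold instrument housing, a flat box 84 x 56 x 24 mm (x, y, z), about 180 g (130 to 240 g), loose. Origin at the centre of its underside, z up. Its +x end (a short end) has the socket; the other end is plain. Starts upright in a pocket of the foam tray. Grip it across its 56 mm width, from above.
- socket (a point): centre of the mouth of the gold housing's socket: in the middle of its +x end, 12 mm above the underside. Opening 20 mm wide, 10 mm high, 18 mm deep, dark inside.
- foam_tray: white foam tray, 222 x 236 mm, fixed, left or right of the robot's centre line (jig on the other side). Origin: centre of its underside. Four pockets at x = +-54 mm, y = +-58 mm, floor 18 mm above the bench, foam blocks 10 mm high round each, 40 mm free at mid long side for fingers. Housings lie lengthwise along the tray's y, sockets to its -y; which pocket holds which varies.
- jig: connector test jig, fixed to the bench: grey base box 208 x 124 x 40 mm with a nest on top. Origin at bench level below the middle of the nest; x points from the pull bar (front, robot side) to the plug (rear), z up. The front face lies at x = -58 mm, the rear at x = 150 mm.
- nest (a point): middle of the nest floor, 44 mm above the bench; jig's axes. Aluminium locators 14 mm high leave 88 x 60 mm (x, y; 2 mm spare on each side), their upper 8 mm sloped as a steep lead-in (4 mm wide); the middle 48 mm of each long side is open for fingers, the rear end for the plug. A seated housing has its underside here and its +x axis (socket) along the jig's +x.
- slide: the spring-return slide: pull bar, blue carriage and plug in one, sliding along the jig's x, axes as the jig's; its origin coincides with the jig's at rest and moves to jig -x as the bar is pulled out: 36 mm with the pointer at mid-band, end stop 50 mm. The pull grows from 5.5 N at rest to 12 N at the mark. The plug's shoulder meets a seated housing at about 44 mm.
- bar_middle (a point): middle of the black pull bar, on its axis, 28 mm above the bench, 45 mm in front of the jig's front face at rest; moves with the slide. The bar is round, 14 mm thick and 100 mm long along the jig's y, on two steel rods 76 mm apart.
- pointer (a point): tip of the red pointer on the left (+y) side of the blue carriage; moves with the slide, 36 mm behind (jig +x of) mark at rest.
- mark (a point): middle of the green band, level with the pointer's tip; the band is 8 mm wide along the jig's x, on the white scale on top of the jig at its rear left; fixed to the jig.
- plug_tip (a point): front tip of the plug's steel tongue (12 mm wide, 5 mm high, 18 mm long, in a black body on the carriage's nest side), 12 mm above the nest floor; 26 mm from a seated housing's socket mouth at rest, 10 mm inside it at the mark.
- black_housing: black housing of the same shape in another pocket of the tray; leave it. Origin at the centre of its underside.
- white_housing: white housing of the same shape in another pocket of the tray; leave it. Origin at the centre of its underside.
- pliers: pliers with yellow grips, 165 mm long, lying flat near the robot, between tray and jig; bystander. Origin near the joint.
- screwdriver: screwdriver with a red handle, 190 mm long, at the left side; bystander.
- tape_roll: roll of brown tape, 96 mm across, 22 mm high, lying at the left side; bystander.
- jar: steel jar with black lid, 60 mm across, 100 mm high, standing at the right side; bystander.
- white_cover: loose white cover plate, 80 x 80 x 10 mm, at the right side; bystander.
There are look-alikes about, which are no part of the job. There is more than one size of the gold_housing; the job needs the smallest.

How it is judged:
On the way:
1. the gold housing lies seated in the nest, socket to the plug, let go, while the slide is still at rest (horizontal distance between gold_housing and nest below 0.005 m and z of gold_housing in the frame of nest below 0.003 m and x of socket in the frame of nest above 0.035 m and angle between gold_housing's own z axis and vertical below 0.05 rad and contact force between the fingers and gold_housing below 0.1 N and x of pointer in the frame of mark above 0.03 m), for 0.2 s.
At the end, for the whole second after the job is handed in: The fingers hold the pull bar (over 4 N), slide still, pointer within 4 mm of the green band's middle; the plug is in the gold housing's socket, pressing under 3 N; the housing lies flat and let go in the nest (within 5 mm of its middle, 3 mm of its floor) (x of pointer in the frame of mark between -0.004 and 0.004 m and linear speed of slide below 0.01 m/s and contact force between the fingers and slide above 4 N and contact force between slide and gold_housing below 3 N and x of plug_tip in the frame of gold_housing below 0.039 m and horizontal distance between gold_housing and nest below 0.005 m and z of gold_housing in the frame of nest below 0.003 m and x of socket in the frame of nest above 0.035 m and angle between gold_housing's own z axis and vertical below 0.05 rad and contact force between the fingers and gold_housing below 0.1 N); the arm keeps its last pose, push and grip.
It fails at once if another housing is shifted by more than 25 mm (distance of any of black_housing, white_housing from where it was at the start of the episode above 0.025 m).
It fails at once if pliers, screwdriver, tape roll, jar or cover is shifted by more than 30 mm (distance of any of pliers, screwdriver, tape_roll, jar, white_cover from where it was at the start of the episode above 0.03 m).
It also fails if it takes over 51 s, if anything falls off the work surface, if the arm or the gripper's body presses on something with over 40 N, if the wrist force passes 120 N, or if a joint passes its speed limit or range.

ROBOT

A 7-joint arm with a two-finger parallel gripper is mounted at the origin on the work surface. World frame = base frame: x ahead of the robot, y to its left, z up, the work surface at z = 0. Lengths are in m, angles in rad, forces in N, time in s.
With the tool pointing down it reaches from about 0.425 to 0.925 m from the base axis. Payload 6.8 kg.
Tool frame: the origin (TCP) lies between the finger pads; the fingertips stand 14 mm ahead of it and the grasp point (between the pads) lies 5 mm behind it; z points along the fingers, y is the line along which they close (so a half turn about z gives the same grasp; the last joint's range is limited). The gripper opens to 85 mm and grips with 20 to 120 N. Pads are 22 mm wide; open, the fingers measure 114 mm over their backs; the gripper's body (76 mm by 85 mm) begins 54 mm behind the grasp point. The pads swing forward as they close: fully open they stand 13 mm farther back than shut.
Start: joints at [1.059, 0.477, 0.022, 1.555, -0.011, 1.109, -0.083], TCP at [0.265, -0.621, 0.213] pointing down, gripper open.
Joint ranges: [-2.96, 2.96], [-0.34, 2.1], [-1.41, 1.46], [0.24, 2.44], [-1.37, 4.51], [0.17, 1.92], [-2.96, 2.96]. Speed limits (rad/s): [2.39, 2.39, 3.14, 3.14, 3.14, 3.14, 3.14].

INTERFACE

Orientations are given as a rotation vector (axis times angle).
In Python, from bench import arm gives the robot as it stands.
- The arm moves only by the tool drive_tool, never from a script. Its argument "steps" is a list of rows, each a list of 3 entries, a list of its own where there are three numbers: the shift along the tool's x, y, z in m, then the turn about the tool's z in degrees, then the finger opening in m, from 0 to 0.0854. In form: [[[tx, ty, tz], turn, hand], ...]. A call has exactly 10 rows; each row shifts and turns the commanded pose from where the row before left it, along the tool's axes as they then stand; what a row does not reach is not made up. A row lasts 1/12 s, in which the tool goes at most 41.7 mm and 7.16 degrees, less where a joint would pass 70% of its speed; a pose out of reach is approached as far as the arm can. A call is refused whole if a number of a shift passes 0.0417 or a number of a turn 7.16, either way. A call with a gripper value outside its range is refused whole. The fingers move at their own pace and stop on an object; "squeeze" is the grip in N (left out, the last holds). Time passes only in rows, so rows that do not move let the fingers close, or fill a call up. It gives the time, the measured TCP pose, the force, the opening and the grip force at its end, in the units of the state.
- arm.get_state(): the state, without advancing time (a new reading comes with each control period).
- arm.capture(name): name is "scene" or "top" or "wrist"; returns (picture, depth): 400x640x3 uint8, blue, green, red; 400x640 float32, m along the optical axis (not along the pixel's ray), 0 where there is no reading.
- arm.calibration(name): a dict with "fx", "fy", "cx", "cy" (pixels), "k1" (the pictures are not rectified: a ray, as slopes to the right and down, at radius r is drawn at 1 + k1 r^2 times it, then the intrinsics apply), "world_to_cam" (4x4, takes a point from world to camera coordinates). Camera axes: x right, y up, looking along -z (the intrinsics and any distortion apply to the point x, -y, -z); pixel columns grow to the right and rows downward; lengths in m; the calibration is good to about 2 mm. A picture is of the moment at which its call begins: read the wrist's pose just before it. calibration takes no time and is no camera call; for the wrist camera it gives the pose at the moment of the call.
- arm.job_done(): hands the job in; it is judged then, once.
The state is a dict: "t": time; "joint_positions": joint angles; "joint_vel": joint speeds; "tau": joint torques, N m; "tool_pos": TCP position; "ee_rot": TCP orientation; "ft_force": force on the tool from outside, world axes, zero at the start; "moment": the same for the moment, N m; "finger_gap": opening from 0.0 (shut) to 1.0 (fully open); "gripper_force": force on a finger pad.
Only numpy, scipy, OpenCV 4.12 (cv2) and the standard library are available. Lean on these libraries where they do the work, as an engineer would, in place of code of your own. Each camera call takes 0.05 s, during which the arm holds its last target. There are 200 camera calls.

## Working session

There is one attempt and no reset: what is moved stays moved. The work goes in short steps, Python scripts to look and compute and a tool call to move; the robot and the scene stay as the last step left them, time stands still between calls to the robot, and variables do not carry over. Pictures are saved under pics/ and viewed, at most 10 in all, crops included, and the job is handed in when it is done.

Besides the shell and the picture viewer there is one more tool, called after "Call:" by a JSON object that holds its "api" and its "payload". drive_tool: Moves the arm, as the interface text tells. Its arguments: {"type":"object","properties":{"steps":{"type":"array"},"squeeze":{"type":"number"}},"required":["steps"]}

```bash
ls; mkdir -p pics
cat > h.py <<'E'
import numpy as np, cv2, pickle
from bench import arm
from scipy.spatial.transform import Rotation as R
def snap(n,tag):
    c=arm.calibration(n); p,d=arm.capture(n); c={k:(np.array(v) if k=="world_to_cam" else v) for k,v in c.items()}
    pickle.dump((c,p,d),open(f'{tag}.pkl','wb')); cv2.imwrite(f'pics/{tag}.png',p); return c,p,d
def load(tag): return pickle.load(open(f'{tag}.pkl','rb'))
def ray(c,u,v):
    K=np.array([[c['fx'],0,c['cx']],[0,c['fy'],c['cy']],[0,0,1]],float)
    q=cv2.undistortPoints(np.array([[[u,v]]],float),K,np.array([c['k1'],0,0,0],float))[0,0]
    return np.array([q[0],-q[1],-1.])
def atz(c,u,v,z):
    M=np.linalg.inv(c['world_to_cam']); o=M[:3,3]; r=M[:3,:3]@ray(c,u,v)
    return o+r*(z-o[2])/r[2]
def atd(c,d,u,v):
    M=np.linalg.inv(c['world_to_cam']); return (M@np.append(ray(c,u,v)*d[int(v),int(u)],1))[:3]
E
python3 - <<'E'
from h import *
print(arm.get_state())
for n in("top","scene"): 
    c,p,d=snap(n,n+"0"); print(n,c)
E
```

```text
pics
{'t': 0.0, 'joint_positions': array([ 1.05889351,  0.4777984 ,  0.02231387,  1.55646247, -0.01152745,
        1.10928282, -0.08313495]), 'joint_vel': array([-0.00030266, -0.00096103,  0.00017464,  0.00098564, -0.00024735,
       -0.00038673,  0.00011178]), 'tau': array([ 1.42994545e-04, -5.96449935e+01,  1.60781354e+00, -2.81195623e+01,
        1.23984597e-02,  9.38496203e-03,  2.07923637e-05]), 'tool_pos': array([ 0.26497938, -0.62013136,  0.21172172]), 'ee_rot': array([-3.07605007e+00, -6.29633351e-01,  7.26123650e-04]), 'ft_force': array([1.01136181, 0.42835499, 0.5048794 ]), 'moment': array([-0.02378636,  0.02286527,  0.0097563 ]), 'gripper_force': 0.0, 'finger_gap': 0.9974562762586767}
top {'fx': 507.32024039210023, 'fy': 507.32024039210023, 'cx': 311.4002219633236, 'cy': 203.94508043971578, 'k1': -0.06303492457686648, 'world_to_cam': array([[ 0.01827258, -0.99955265, -0.02367723, -0.01250071],
       [ 0.99291343,  0.01535976,  0.11784313, -0.53556517],
       [-0.11742673, -0.02566273,  0.99274991, -1.36542397],
       [ 0.        ,  0.        ,  0.        ,  1.        ]])}
scene {'fx': 405.02388943591495, 'fy': 405.02388943591495, 'cx': 319.2009438957881, 'cy': 197.87702885946243, 'k1': 0.0013058918622982287, 'world_to_cam': array([[ 0.79651867,  0.60434464,  0.01804342, -0.40975349],
       [-0.48848088,  0.62565222,  0.60823164,  0.1992393 ],
       [ 0.35629263, -0.49328172,  0.79355448, -1.28549367],
       [ 0.        ,  0.        ,  0.        ,  1.        ]])}
```

View pics/top0.png

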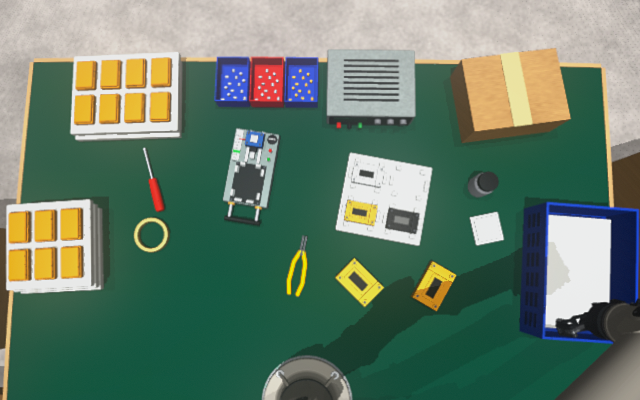

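View pics/scene0.png

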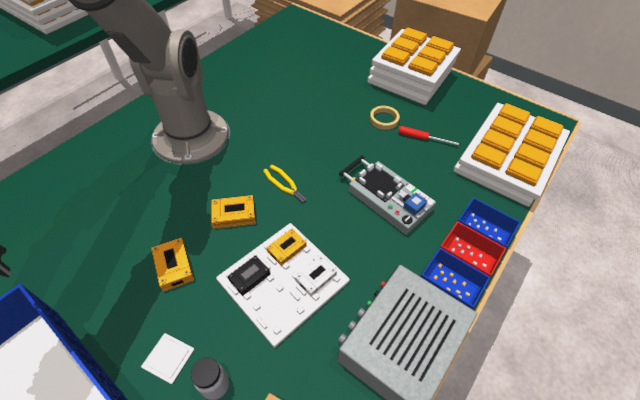

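Run:
```python
from h import *
c,p,d=load("top0")
a=cv2.resize(p[145:250,330:440],None,fx=5,fy=5,interpolation=cv2.INTER_CUBIC)
cv2.imwrite('pics/a.png',a)
b=cv2.resize(p[122:232,215:290],None,fx=5,fy=5,interpolation=cv2.INTER_CUBIC)
cv2.imwrite('pics/b.png',b)
for q in [(361,213),(368,174),(402,220),(248,190),(300,270)]: print(q,atd(c,d,*q))
```

```text
(361, 213) [ 0.51109595 -0.13878276  0.04823087]
(368, 174) [ 0.61937694 -0.15759283  0.04381391]
(402, 220) [ 0.49425005 -0.25052344  0.04316675]
(248, 190) [0.57074888 0.1718912  0.03966343]
(300, 270) [0.35429095 0.02529191 0.00782337]
```

View pics/a.png

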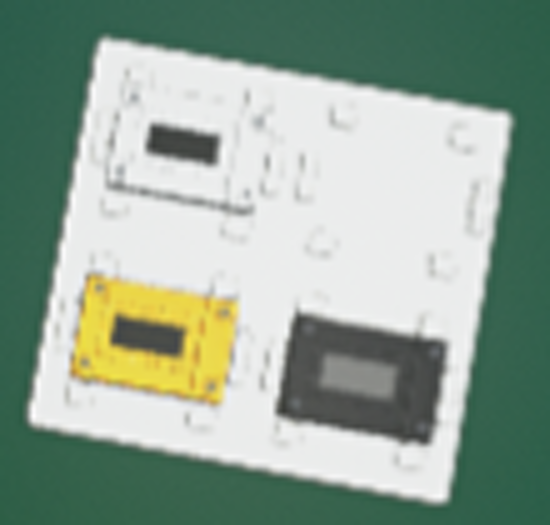

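View pics/b.png

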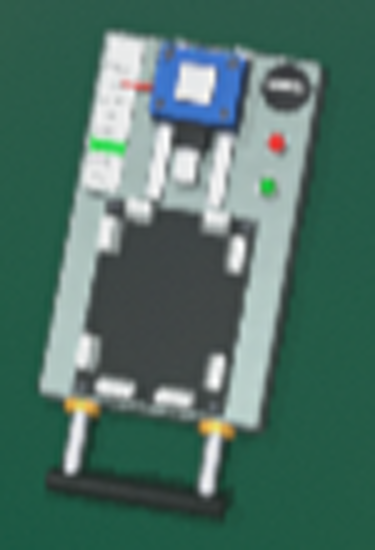

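Run:
```python
from h import *
c,p,d=load("scene0")
a=cv2.resize(p[190:300,140:345],None,fx=3.9,fy=3.9,interpolation=cv2.INTER_CUBIC)
ct,pt,dt=load("top0")
b=cv2.resize(pt[250:320,330:470],(280,140),interpolation=cv2.INTER_CUBIC)
a=np.vstack([a,np.pad(b,((0,0),(0,a.shape[1]-280),(0,0)))])
cv2.imwrite('pics/c.png',a); print(a.shape)
print(np.linalg.inv(c['world_to_cam'])[:3,3])
```

```text
(569, 800, 3)
[ 0.8817128  -0.51113272  0.90631896]
```

View pics/c.png

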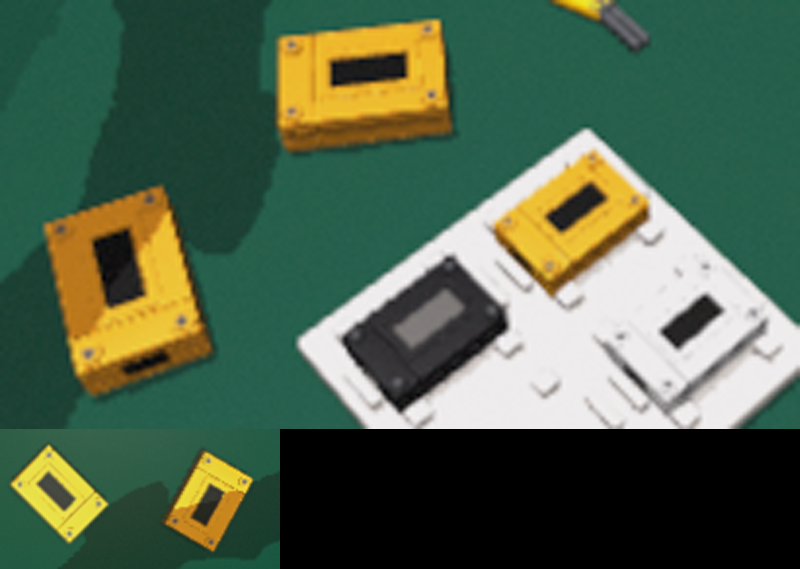

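Run:
```python
from h import *
c,p,d=load("top0")
g=lambda pts,ox,oy,z:np.array([atz(c,(x+.5)/5-.5+ox,(y+.5)/5-.5+oy,z) for x,y in pts])
H=g([(90,275),(240,298),(222,404),(72,376)],330,145,.042)
hsv=cv2.cvtColor(p,cv2.COLOR_BGR2HSV); m=cv2.inRange(hsv,(20,120,120),(35,255,255)); m[:, :335]=0; m[:,385:]=0; m[:190]=0; m[240:]=0
cn=max(cv2.findContours(m,0,1)[0],key=cv2.contourArea); r=cv2.minAreaRect(cn); print(r)
B=cv2.boxPoints(r); W=np.array([atz(c,*q,.042) for q in B]); 
T=g([(103,38),(512,115),(447,503),(30,425)],330,145,.018)
J=g([(107,32),(322,65),(262,428),(40,393)],215,122,.04)
bar=g([(50,483),(228,505)],215,122,.030)
for n,X in zip("HWTJ",(H,W,T,J)):
    e=np.roll(X,-1,0)-X; print(n,X.mean(0),np.linalg.norm(e,axis=1),np.degrees(np.arctan2(e[:,1],e[:,0])))
print(bar,bar.mean(0))
ux=J[0]+J[1]-J[2]-J[3]; ux/=np.linalg.norm(ux); fr=(J[2]+J[3])/2
print('ux',ux,np.degrees(np.arctan2(ux[1],ux[0])),'nest',J.mean(0)-ux*.046,'bar',J.mean(0)-ux*(.046+.103))
# depth based top of jig
print('locs depth', [atd(c,d,*q) for q in [(361,213),(248,190),(243,222)]])
s=arm.get_state(); print(R.from_rotvec(s['ee_rot']).as_matrix())
```

```text
((360.35467529296875, 212.44151306152344), (30.469038009643555, 20.39459800720215), 10.619654655456543)
H [ 0.51384407 -0.13866135  0.042     ] [0.08267321 0.05887733 0.0827273  0.05628257] [-97.91751464 170.64296469  80.28425686  -9.4370059 ]
W [ 0.51329782 -0.13745102  0.042     ] [0.05594599 0.08297107 0.05583799 0.08259884] [ -9.94222879 -99.83839245 169.67554219  80.23785337]
T [ 0.5562889  -0.20518677  0.018     ] [0.23288362 0.22054513 0.23312099 0.22183656] [-100.02565014  170.11676622   80.2918666    -9.94444625]
J [0.63477902 0.1653074  0.04      ] [0.12271828 0.20614526 0.12460836 0.20668911] [-98.31690488 172.30401604  81.9385936   -8.22123045]
[[0.49249867 0.23580257 0.03      ]
 [0.48198596 0.13662256 0.03      ]] [0.48724231 0.18621257 0.03      ]
ux [ 0.99036752 -0.13846363  0.        ] -7.958953170547831 nest [0.58922211 0.17167672 0.04      ] bar [0.48721426 0.18593848 0.04      ]
locs depth [array([ 0.51109595, -0.13878276,  0.04823087]), array([0.57074888, 0.1718912 , 0.03966343]), array([0.48290656, 0.18442219, 0.02916578])]
[[ 9.19572616e-01  3.92919362e-01 -7.60703844e-04]
 [ 3.92920076e-01 -9.19571492e-01  1.44402443e-03]
 [-1.32136410e-04 -1.62678114e-03 -9.99998668e-01]]
```

Call:
{"api": "drive_tool", "payload": {"steps": [[[0.03,-0.025,0],0,0.08],[[0.03,-0.025,0],0,0.08],[[0.03,-0.025,0],0,0.08],[[0.03,-0.025,0],0,0.08],[[0.03,-0.025,0],0,0.08],[[0.03,-0.025,0],0,0.08],[[0.03,-0.025,0],0,0.08],[[0.03,-0.025,0],0,0.08],[[0.03,-0.025,0],0,0.08],[[0.03,-0.025,0],0,0.08]]}}

```text
t: 0.93
tool_pos: [0.4431, -0.2711, 0.2126]
ee_rot: [-3.078, -0.63, 0.0]
ft_force: [0.9, -0.4, -0.8]
finger_gap: 0.938
gripper_force: 0.0
```

Call:
{"api": "drive_tool", "payload": {"steps": [[[0.03,-0.025,0],0,0.08],[[0.03,-0.025,0],0,0.08],[[0.03,-0.025,0],0,0.08],[[0.03,-0.025,0],0,0.08],[[0,0,0],-7.1,0.08],[[0,0,0],-7.1,0.08],[[0,0,0],-7.1,0.08],[[0,0,0],-7.1,0.08],[[0,0,0],-7.1,0.08],[[0,0,0],-7.1,0.08]]}}

```text
t: 1.77
tool_pos: [0.5136, -0.1338, 0.2123]
ee_rot: [-2.633, -1.713, 0.001]
ft_force: [-0.5, -0.2, -0.0]
finger_gap: 0.934
gripper_force: 0.0
```

Call:
{"api": "drive_tool", "payload": {"steps": [[[0,0,0],-7.1,0.08],[[0,0,0],-7.1,0.08],[[0,0,0.01],0,0.08],[[0,0,0.01],0,0.08],[[0,0,0],0,0.08],[[0,0,0],0,0.08],[[0,0,0],0,0.08],[[0,0,0],0,0.08],[[0,0,0],0,0.08],[[0,0,0],0,0.08]]}}

```text
t: 2.6
tool_pos: [0.5142, -0.1339, 0.193]
ee_rot: [2.408, 2.017, 0.001]
ft_force: [0.2, 0.5, -0.2]
finger_gap: 0.939
gripper_force: 0.0
```

```bash
cat >> h.py <<'E'
def togo(x,y,z,tyang):
    s=arm.get_state(); r=R.from_rotvec(s['ee_rot']).as_matrix(); p=s['tool_pos']
    a=np.degrees(np.arctan2(r[1,1],r[0,1])); dt=-((tyang-a+180)%360-180)
    print('pos',p.round(4),'tool y',a.round(2),'tilt',r[:,2].round(4),'togo tool',(r.T@(np.array([x,y,z])-p)).round(4),'turn',dt.round(2),'t',s['t'],'j',np.round(s['joint_positions'],2))
E
python3 - <<'E'
from h import *
togo(.513,-.138,.03,-10)
c,p,d=snap("wrist","w0")
E
```

```text
pos [ 0.5142 -0.1339  0.193 ] tool y -10.09 tilt [ 6.e-04 -2.e-04 -1.e+00] togo tool [-0.0043 -0.0005  0.163 ] turn -0.09 t 2.6 j [ 0.47  0.29 -0.39  1.9   0.13  0.98 -0.16]
```

View pics/w0.png

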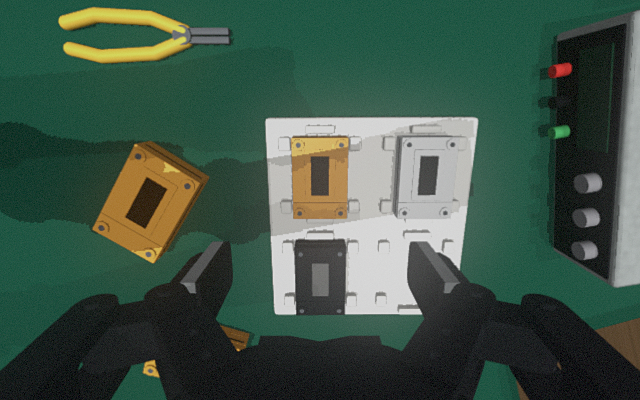

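Run:
```python
from h import *
c,p,d=load("w0")
X=np.array([atz(c,*q,.042) for q in [(292,137),(349,137),(349.5,219),(292,219)]])
e=np.roll(X,-1,0)-X; print(X.mean(0),np.linalg.norm(e,axis=1),np.degrees(np.arctan2(e[:,1],e[:,0])))
X=np.array([atz(c,*q,.018) for q in [(266,118),(478,118),(465,315),(274,315)]])
print(X.mean(0)); e=np.roll(X,-1,0)-X;print(np.linalg.norm(e,axis=1),atd(c,d,320,150))
```

```text
[ 0.51435596 -0.13837493  0.042     ] [0.05527649 0.08440975 0.05981145 0.08437724] [-10.11145131 -98.34013103 169.8749917   78.58072512]
[ 0.55996235 -0.20577296  0.018     ]
[0.21835459 0.23612693 0.23457909 0.23508208] [ 0.51894014 -0.10893722  0.04358977]
```

Call:
{"api": "drive_tool", "payload": {"steps": [[[-0.0043,0,0.03],0,0.08],[[0,0,0.03],0,0.08],[[0,0,0.03],0,0.08],[[0,0,0.025],0,0.08],[[0,0,0.02],0,0.08],[[0,0,0.014],0,0.08],[[0,0,0.008],0,0.08],[[0,0,0.006],0,0.08],[[0,0,0],0,0.08],[[0,0,0],0,0.08]], "squeeze": 40}}

```text
t: 3.48
tool_pos: [0.5137, -0.1382, 0.0302]
ee_rot: [2.407, 2.017, 0.001]
ft_force: [-0.4, 0.5, 0.5]
finger_gap: 0.942
gripper_force: 0.0
```

Call:
{"api": "drive_tool", "payload": {"steps": [[[0,0,0],0,0.045],[[0,0,0],0,0.045],[[0,0,0],0,0.045],[[0,0,0],0,0.045],[[0,0,0],0,0.045],[[0,0,0],0,0.045],[[0,0,0],0,0.045],[[0,0,0],0,0.045],[[0,0,0],0,0.045],[[0,0,0],0,0.045]]}}

```text
t: 4.32
tool_pos: [0.5132, -0.1381, 0.0297]
ee_rot: [-2.408, -2.018, 0.0]
ft_force: [-0.6, -0.2, 0.2]
finger_gap: 0.528
gripper_force: 0.0
```

Run:
```python
from h import *
c,p,d=snap("wrist","w1")
c2,p2,d2=snap("scene","s1")
a=cv2.resize(p2[170:330,200:370],(510,480),interpolation=cv2.INTER_CUBIC)
b=cv2.resize(p,(290,480)) if 0 else cv2.resize(p[:,200:440],(288,480))
cv2.imwrite('pics/d.png',np.hstack([a,b])); print(arm.get_state()['finger_gap'])
```

```text
0.5259252555201599
```

View pics/d.png

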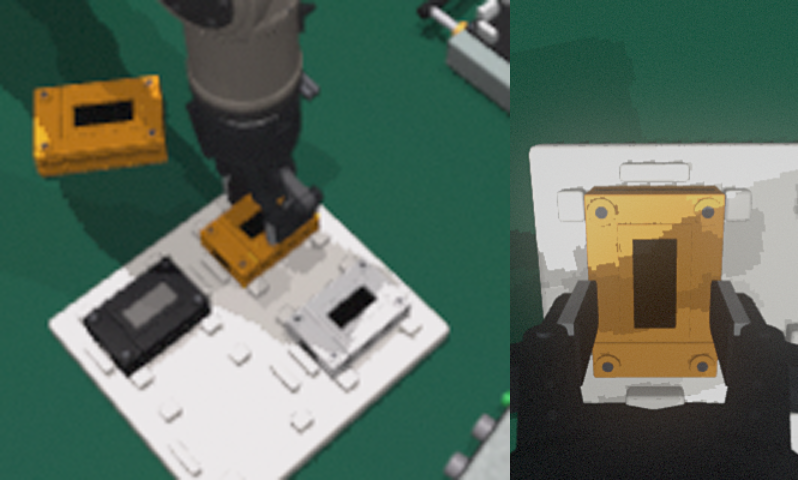

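Run:
```python
from h import *
c,p,d=load("w1")
for v in (234,245,255,265,275):
    print(v,[tuple(atd(c,d,u,v).round(3)) for u in range(250,285,5)])
s=arm.get_state();print(s['tool_pos'],s['gripper_force'],s['finger_gap'])
```

```text
234 [(np.float64(0.472), np.float64(-0.136), np.float64(0.018)), (np.float64(0.475), np.float64(-0.137), np.float64(0.018)), (np.float64(0.488), np.float64(-0.123), np.float64(0.056)), (np.float64(0.49), np.float64(-0.123), np.float64(0.056)), (np.float64(0.493), np.float64(-0.123), np.float64(0.056)), (np.float64(0.492), np.float64(-0.129), np.float64(0.043)), (np.float64(0.494), np.float64(-0.129), np.float64(0.043))]
245 [(np.float64(0.483), np.float64(-0.126), np.float64(0.059)), (np.float64(0.488), np.float64(-0.123), np.float64(0.068)), (np.float64(0.491), np.float64(-0.122), np.float64(0.07)), (np.float64(0.492), np.float64(-0.123), np.float64(0.068)), (np.float64(0.492), np.float64(-0.128), np.float64(0.058)), (np.float64(0.49), np.float64(-0.135), np.float64(0.042)), (np.float64(0.493), np.float64(-0.135), np.float64(0.042))]
255 [(np.float64(0.488), np.float64(-0.123), np.float64(0.076)), (np.float64(0.49), np.float64(-0.123), np.float64(0.078)), (np.float64(0.492), np.float64(-0.123), np.float64(0.077)), (np.float64(0.492), np.float64(-0.126), np.float64(0.072)), (np.float
[... 377 characters left out ...]
.float64(-0.131), np.float64(0.072)), (np.float64(0.49), np.float64(-0.136), np.float64(0.061)), (np.float64(0.488), np.float64(-0.146), np.float64(0.042)), (np.float64(0.491), np.float64(-0.146), np.float64(0.042))]
275 [(np.float64(0.489), np.float64(-0.126), np.float64(0.088)), (np.float64(0.492), np.float64(-0.125), np.float64(0.089)), (np.float64(0.492), np.float64(-0.129), np.float64(0.083)), (np.float64(0.491), np.float64(-0.134), np.float64(0.074)), (np.float64(0.49), np.float64(-0.14), np.float64(0.063)), (np.float64(0.487), np.float64(-0.151), np.float64(0.043)), (np.float64(0.489), np.float64(-0.152), np.float64(0.042))]
[ 0.51315859 -0.13808465  0.02966731] 0.0 0.5259252555201599
```

Run:
```python
from h import *
c,p,d=load("w1")
for v in range(222,240,2):
    print(v,[('%.3f %.3f %.3f'%tuple(atd(c,d,u,v))) for u in (262,266,270,274,366,370,374,378)])
print('row210',[('%d %.3f %.3f %.3f'%(u,*atd(c,d,u,210))) for u in (258,261,264,267,370,374,376,379,382)])
ct,pt,dt=snap("top","t1")
```

```text
222 ['0.481 -0.130 0.018', '0.489 -0.122 0.042', '0.491 -0.123 0.042', '0.492 -0.123 0.042', '0.538 -0.131 0.042', '0.540 -0.131 0.042', '0.541 -0.131 0.043', '0.547 -0.142 0.018']
224 ['0.480 -0.131 0.018', '0.489 -0.123 0.043', '0.490 -0.124 0.042', '0.492 -0.124 0.043', '0.538 -0.132 0.041', '0.539 -0.132 0.042', '0.541 -0.133 0.042', '0.546 -0.143 0.019']
226 ['0.480 -0.132 0.019', '0.488 -0.124 0.043', '0.490 -0.124 0.042', '0.492 -0.125 0.042', '0.537 -0.133 0.043', '0.539 -0.133 0.042', '0.541 -0.133 0.043', '0.546 -0.144 0.019']
228 ['0.480 -0.134 0.018', '0.488 -0.126 0.041', '0.490 -0.125 0.043', '0.492 -0.126 0.042', '0.537 -0.135 0.041', '0.539 -0.134 0.043', '0.541 -0.135 0.042', '0.546 -0.145 0.018']
230 ['0.480 -0.134 0.020', '0.488 -0.126 0.042', '0.490 -0.127 0.042', '0.492 -0.127 0.043', '0.537 -0.135 0.043', '0.539 -0.136 0.042', '0.541 -0.135 0.043', '0.546 -0.147 0.017']
232 ['0.479 -0.136 0.019', '0.487 -0.128 0.042', '0.489 -0.128 0.042', '0.491 -0.128 0.041', '0.537 -0.136 0.042', '0.539 -0.136 0.043', '0.541 -0.137 0.042', '0.546 -0.148 0.018']
234 ['0.489 -0.123 0.056', '0.490 -0.123 0.055', '0.493 -0.123 0.056', '0.491 -0.129 0.042', '0.537 -0.138 0.041', '0.537 -0.132 0.056', '0.539 -0.132 0.056', '0.541 -0.132 0.057']
236 ['0.489 -0.123 0.058', '0.491 -0.123 0.059', '0.492 -0.124 0.057', '0.491 -0.130 0.042', '0.537 -0.138 0.042', '0.537 -0.132 0.057', '0.539 -0.132 0.058', '0.541 -0.132 0.059']
238 ['0.490 -0.123 0.060', '0.491 -0.123 0.061', '0.492 -0.125 0.057', '0.491 -0.131 0.043', '0.536 -0.139 0.043', '0.537 -0.131 0.060', '0.539 -0.132 0.060', '0.540 -0.132 0.060']
row210 ['258 0.480 -0.122 0.018', '261 0.481 -0.123 0.017', '264 0.489 -0.116 0.040', '267 0.491 -0.116 0.042', '370 0.540 -0.125 0.043', '374 0.542 -0.125 0.042', '376 0.543 -0.125 0.043', '379 0.548 -0.134 0.018', '382 0.550 -0.135 0.018']
```

Run:
```python
from h import *
c,p,d=load("s1")
# scene crop d: scale 3, offset 200,170; finger about crop(275,235)
for v in (232,236,240,244,248,252,256):
    print(v,[('%.3f %.3f %.3f'%tuple(atd(c,d,u,v))) for u in range(284,306,3)])
```

```text
232 ['0.531 -0.157 0.134', '0.538 -0.154 0.137', '0.545 -0.152 0.141', '0.542 -0.139 0.122', '0.560 -0.149 0.151', '0.566 -0.146 0.154', '0.566 -0.136 0.142', '0.576 -0.137 0.153']
236 ['0.497 -0.124 0.042', '0.538 -0.156 0.123', '0.542 -0.150 0.119', '0.515 -0.111 0.043', '0.562 -0.152 0.142', '0.573 -0.154 0.154', '0.578 -0.150 0.154', '0.581 -0.144 0.150']
240 ['0.503 -0.131 0.039', '0.510 -0.128 0.042', '0.544 -0.153 0.108', '0.548 -0.147 0.103', '0.566 -0.158 0.136', '0.577 -0.160 0.150', '0.579 -0.153 0.142', '0.575 -0.137 0.119']
244 ['0.514 -0.143 0.046', '0.519 -0.139 0.045', '0.544 -0.154 0.090', '0.550 -0.150 0.092', '0.566 -0.158 0.118', '0.573 -0.156 0.123', '0.547 -0.115 0.043', '0.549 -0.106 0.033']
248 ['0.519 -0.150 0.041', '0.525 -0.145 0.041', '0.542 -0.153 0.068', '0.547 -0.148 0.068', '0.565 -0.158 0.100', '0.546 -0.125 0.036', '0.547 -0.115 0.024', '0.555 -0.112 0.028']
252 ['0.527 -0.159 0.042', '0.532 -0.155 0.043', '0.539 -0.151 0.045', '0.544 -0.146 0.043', '0.544 -0.135 0.029', '0.547 -0.127 0.019', '0.552 -0.122 0.018', '0.558 -0.117 0.019']
256 ['0.533 -0.167 0.041', '0.538 -0.161 0.038', '0.541 -0.154 0.032', '0.543 -0.145 0.021', '0.546 -0.138 0.015', '0.553 -0.134 0.017', '0.559 -0.131 0.019', '0.565 -0.125 0.017']
```

Call:
{"api": "drive_tool", "payload": {"steps": [[[0,0,0],0,0.08],[[0,0,0],0,0.08],[[0,0,0],0,0.08],[[0,0,0],0,0.08],[[0,0,0.005],0,0.08],[[0,0,0.005],0,0.08],[[0,0,0.005],0,0.08],[[0,0,0.005],0,0.08],[[0,0,0],0,0.08],[[0,0,0],0,0.08]]}}

```text
t: 5.3
tool_pos: [0.5128, -0.138, 0.0092]
ee_rot: [-2.407, -2.018, 0.001]
ft_force: [-0.7, -0.3, 0.1]
finger_gap: 0.939
gripper_force: 0.0
```

Run:
```python
from h import *
c,p,d=snap("wrist","w2"); s=arm.get_state(); print(s['tool_pos'],s['ft_force'],s['finger_gap'])
# lowest finger point: scan columns for non-tray near geometry
M=np.linalg.inv(c['world_to_cam']); r=R.from_rotvec(s['ee_rot']).as_matrix()
P=np.array([atd(c,d,u,v) for u in list(range(200,290,3))+list(range(350,440,3)) for v in range(150,300,2) if d[v,u]>0])
q=(P-s['tool_pos'])@r
m=(abs(q[:,1])>.034)&(abs(q[:,1])<.06)&(abs(q[:,0])<.014)
b=np.histogram(P[m][:,2],np.arange(0,.12,.005)); print(b[0]);
```

```text
[ 0.51307414 -0.13798355  0.00946911] [ 0.26441982  0.21467289 -0.25904307] 0.937646974202731
[  0   0   0 597   1   0   0   8  61  82  90  97  88  75  55  13   0   0
   0   0   0   0   0]
```

Call:
{"api": "drive_tool", "payload": {"steps": [[[0,0,0.005],0,0.08],[[0,0,0.005],0,0.08],[[0,0,0.004],0,0.08],[[0,0,0],0,0.045],[[0,0,0],0,0.045],[[0,0,0],0,0.045],[[0,0,0],0,0.045],[[0,0,0],0,0.045],[[0,0,0],0,0.045],[[0,0,0],0,0.045]]}}

```text
t: 6.18
tool_pos: [0.5131, -0.1381, -0.0043]
ee_rot: [-2.408, -2.018, 0.0]
ft_force: [-0.4, -0.5, -1.8]
finger_gap: 0.651
gripper_force: 43.3
```

Call:
{"api": "drive_tool", "payload": {"steps": [[[0,0,-0.005],0,0.045],[[0,0,-0.02],0,0.045],[[0,0,-0.03],0,0.045],[[0,0,-0.03],0,0.045],[[0,0,-0.02],0,0.045],[[0.032,0.002,0],0,0.045],[[0.032,0.002,0],0,0.045],[[0.032,0.002,0],0,0.045],[[0.032,0.002,0],0,0.045],[[0.032,0.002,0],0,0.045]], "squeeze": 50}}

```text
t: 7.02
tool_pos: [0.5511, 0.019, 0.1012]
ee_rot: [2.408, 2.017, 0.0]
ft_force: [0.5, -0.4, -1.5]
finger_gap: 0.641
gripper_force: 53.6
```

Call:
{"api": "drive_tool", "payload": {"steps": [[[0.032,0.002,0],0,0.045],[[0.032,0.002,0],0,0.045],[[0.032,0.002,0],0,0.045],[[0.032,0.002,0],0,0.045],[[0.032,0.002,0],0,0.045],[[0,0,0],-7,0.045],[[0,0,0],-7,0.045],[[0,0,0],-7,0.045],[[0,0,0],-7,0.045],[[0,0,0],-7,0.045]]}}

```text
t: 7.85
tool_pos: [0.5886, 0.1734, 0.1009]
ee_rot: [1.681, 2.654, -0.001]
ft_force: [-0.4, -0.4, -2.3]
finger_gap: 0.646
gripper_force: 53.5
```

Call:
{"api": "drive_tool", "payload": {"steps": [[[0,0,0],-7,0.045],[[0,0,0],-7,0.045],[[0,0,0],-7,0.045],[[0,0,0],-7,0.045],[[0,0,0],-7,0.045],[[0,0,0],-7,0.045],[[0,0,0],-7,0.045],[[0,0,0],-7,0.045],[[0,0,0],0,0.045],[[0,0,0],0,0.045]]}}

```text
t: 8.68
tool_pos: [0.5887, 0.1732, 0.1007]
ee_rot: [-0.254, -3.131, -0.0]
ft_force: [0.6, -0.3, -1.9]
finger_gap: 0.647
gripper_force: 53.5
```

Run:
```python
from h import *
print(arm.get_state()['finger_gap'],arm.get_state()['gripper_force'])
c,p,d=snap("wrist","w3"); togo(.589,.1717,.08,82)
```

```text
0.6472830259474409 53.48415434360504
pos [0.5888 0.1732 0.1008] tool y 80.7 tilt [-1.e-04 -1.e-04 -1.e+00] togo tool [-0.0005 -0.0015  0.0208] turn -1.3 t 8.7333 j [ 0.17  0.62 -0.77  1.76  0.52  0.97  0.6 ]
```

View pics/w3.png

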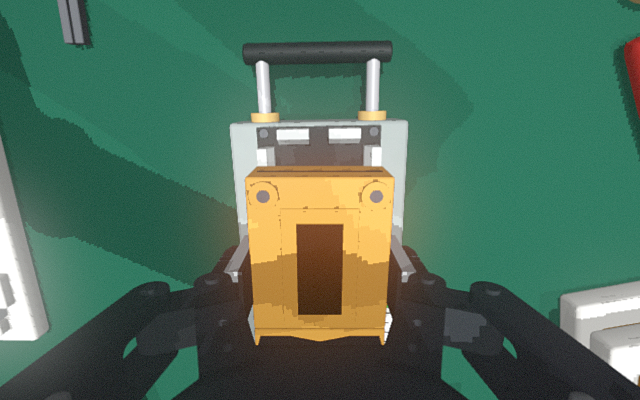

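Run:
```python
from h import *
c,p,d=load("w3")
A=[atz(c,*q,.04) for q in [(231,123),(407,122)]]; B=[atz(c,*q,.028) for q in [(243,53),(392,53)]]
H=[atz(c,*q,.147) for q in [(247,178.5),(393,178.5)]]
for X in (A,B,H):
    e=X[0]-X[1]; a=np.degrees(np.arctan2(e[1],e[0])); m=(X[0]+X[1])/2; print(m.round(4),np.linalg.norm(e).round(4),a.round(2))
A,B,H=[(X[0]+X[1])/2 for X in (A,B,H)]
u=np.array([np.cos(np.radians(-8)),np.sin(np.radians(-8)),0]); print('nest from A',A+u*.058,'from B',B+u*.103)
v=np.array([np.cos(np.radians(-9.3)),np.sin(np.radians(-9.3)),0]); print('housing centre',H+v*.042, atd(c,d,320,300), atd(c,d,320,190))
# side edges of jig top for angle/lateral
for q in [(231,123),(236,200),(407,122),(403,215)]: print(atz(c,*q,.04).round(4), atd(c,d,q[0]+(6 if q[0]<300 else -6),q[1]).round(4))
```

```text
[0.5326 0.1817 0.04  ] 0.12 -99.0
[0.4874 0.1881 0.028 ] 0.1014 -99.32
[0.5474 0.1798 0.147 ] 0.0541 -99.32
nest from A [0.59006992 0.17363759 0.04      ] from B [0.58940315 0.17378746 0.028     ]
housing centre [0.58886997 0.17299772 0.147     ] [0.59725389 0.17162847 0.14847029] [0.55212617 0.17901621 0.14564158]
[0.5232 0.1224 0.04  ] [0.5239 0.1264 0.0396]
[0.5773 0.1132 0.04  ] [0.5778 0.1177 0.0409]
[0.542 0.241 0.04 ] [0.5413 0.2368 0.0405]
[0.6085 0.232  0.04  ] [0.6078 0.2277 0.0399]
```

Call:
{"api": "drive_tool", "payload": {"steps": [[[-0.0007,0,0.02],-0.5,0.045],[[0,0,0.015],0,0.045],[[0,0,0.01],0,0.045],[[0,0,0.006],0,0.045],[[0,0,0.006],0,0.045],[[0,0,0.006],0,0.045],[[0,0,0.005],0,0.045],[[0,0,0.004],0,0.045],[[0,0,0.004],0,0.045],[[0,0,0],0,0.045]]}}

```text
t: 9.57
tool_pos: [0.5892, 0.1732, 0.024]
ee_rot: [-0.235, -3.132, 0.001]
ft_force: [-0.1, 0.6, -0.8]
finger_gap: 0.642
gripper_force: 53.6
```

Run:
```python
from h import *
s=arm.get_state();print(s['ft_force'],s['moment'],s['gripper_force']);togo(.59,.173,.0217,81)
```

```text
[-0.07168277  0.58779298 -0.79749676] [-0.02125409  0.0048388  -0.0673776 ] 53.581783175468445
pos [0.5892 0.1732 0.024 ] tool y 81.43 tilt [-7.e-04 -3.e-04 -1.e+00] togo tool [-0.0008 -0.0001  0.0023] turn 0.43 t 9.5667 j [ 0.12  0.72 -0.71  1.8   0.61  0.85  0.54]
```

Call:
{"api": "drive_tool", "payload": {"steps": [[[0,0,0.0015],0,0.045],[[0,0,0.001],0,0.045],[[0,0,0],0,0.062],[[0,0,0],0,0.08],[[0,0,0],0,0.08],[[0,0,0],0,0.08],[[0,0,0],0,0.08],[[0,0,0],0,0.08],[[0,0,0],0,0.08],[[0,0,0],0,0.08]]}}

```text
t: 10.4
tool_pos: [0.5895, 0.1734, 0.0222]
ee_rot: [0.235, 3.133, -0.0]
ft_force: [0.6, -0.2, 0.2]
finger_gap: 0.939
gripper_force: 0.0
```

Call:
{"api": "drive_tool", "payload": {"steps": [[[0,0,-0.01],0,0.08],[[0,0,-0.02],0,0.08],[[0,0,-0.03],0,0.08],[[0,0,-0.03],0,0.08],[[0,0,-0.02],0,0.08],[[0,0,0],7,0.08],[[0,0,0],7,0.08],[[0,0,0],7,0.08],[[0,0,0],7,0.08],[[0,0,0],7,0.08]]}}

```text
t: 11.23
tool_pos: [0.5895, 0.1736, 0.1332]
ee_rot: [1.174, 2.913, 0.001]
ft_force: [0.2, -0.0, -0.0]
finger_gap: 0.938
gripper_force: 0.0
```

Call:
{"api": "drive_tool", "payload": {"steps": [[[0,0,0],7,0.08],[[0,0,0],7,0.08],[[0,0,0],7,0.08],[[0,0,0],7,0.08],[[0,0,0],7,0.08],[[0,0,0],7,0.08],[[0,0,0],7,0.08],[[0,0,0],6,0.08],[[0,0,0],0,0.08],[[0,0,0],0,0.08]]}}

```text
t: 12.07
tool_pos: [0.5895, 0.1738, 0.1329]
ee_rot: [2.377, 2.054, 0.001]
ft_force: [-0.1, 0.5, -0.3]
finger_gap: 0.936
gripper_force: 0.0
```

Run:
```python
from h import *
togo(.4874,.187,.12,-9)
c,p,d=snap("wrist","w4"); c2,p2,d2=snap("scene","s4")
a=cv2.resize(p2[135:255,320:450],(520,480),interpolation=cv2.INTER_CUBIC)
c3,p3,d3=snap("top","t4")
b=cv2.resize(p3[122:242,215:285],(280,480),interpolation=cv2.INTER_CUBIC)
cv2.imwrite('pics/e.png',np.hstack([a,b]))
```

```text
pos [0.5895 0.1738 0.1329] tool y -8.35 tilt [ 6.e-04  2.e-04 -1.e+00] togo tool [-0.0017 -0.1029  0.0128] turn 0.65 t 12.0667 j [-0.06  0.5  -0.44  1.76  0.26  0.94 -0.75]
```

View pics/e.png

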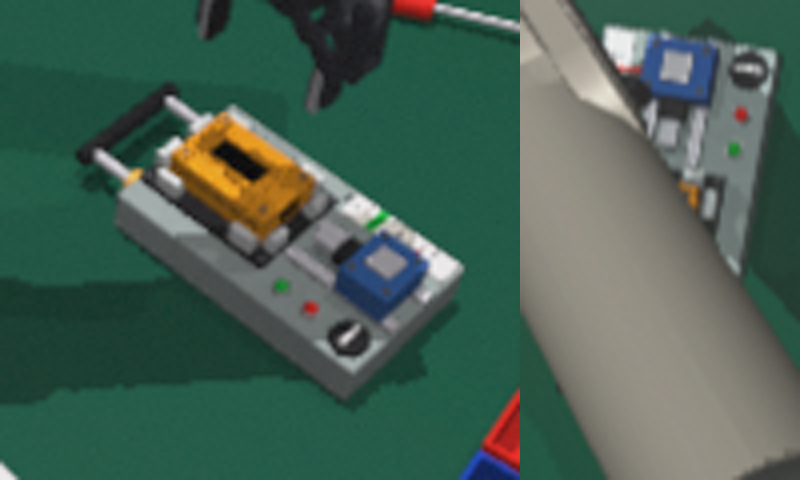

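Run:
```python
from h import *
c,p,d=load("w4")
def cloud(c,d,s=2): return np.array([np.r_[atd(c,d,u,v),u,v] for v in range(0,400,s) for u in range(0,640,s) if d[v,u]>0])
P=cloud(c,d); m=(abs(P[:,0]-.487)<.03)&(abs(P[:,1]-.187)<.075)&(P[:,2]>.02)&(P[:,2]<.045)
Q=P[m]; print(len(Q))
if len(Q):
    top=Q[Q[:,2]>.031]; print(top[:,:3].mean(0),top[:,:2].min(0),top[:,:2].max(0)); print(Q[:,3:].min(0),Q[:,3:].max(0),np.percentile(Q[:,2],[5,50,95]))
c,p,d=load("s4"); hsv=cv2.cvtColor(p,cv2.COLOR_BGR2HSV)
g=[];
for v in range(160,200):
  for u in range(355,405):
    if d[v,u]>0:
      x=atd(c,d,u,v)
      if hsv[v,u,1]>120 and 12<hsv[v,u,0]<35 and x[2]>.062: g.append(x)
g=np.array(g); k=np.c_[g[:,:2],np.ones(len(g))]; print('top plane',len(g),np.linalg.lstsq(k,g[:,2],rcond=None)[0],g.mean(0))
```

```text
632
[0.49154093 0.18834943 0.03367545] [0.47438549 0.13865846] [0.51665909 0.23722977]
[186. 128.] [242. 242.] [0.02848555 0.03317361 0.03553157]
top plane 453 [-0.00031076  0.01786105  0.06524198] [0.59333869 0.17008998 0.06809558]
```

Call:
{"api": "drive_tool", "payload": {"steps": [[[-0.0005,-0.035,0],0.5,0.03],[[-0.0005,-0.035,0],0,0.03],[[0,-0.033,0],0,0.03],[[0,0,0.02],0,0.03],[[0,0,0.03],0,0.03],[[0,0,0.02],0,0.03],[[0,0,0],0,0.03],[[0,0,0],0,0.03],[[0,0,0],0,0.03],[[0,0,0],0,0.03]], "squeeze": 60}}

```text
t: 13.05
tool_pos: [0.4887, 0.1889, 0.0636]
ee_rot: [2.389, 2.039, 0.004]
ft_force: [0.6, 0.7, 0.7]
finger_gap: 0.352
gripper_force: 0.0
```

Run:
```python
from h import *
togo(.4875,.1875,-.007,-9)
c,p,d=snap("wrist","w5")
print([ (u,)+tuple(atd(c,d,u,v).round(3)) for v in (150,) for u in range(290,350,4)])
cv2.imwrite('pics/w5.png',p)
```

```text
pos [0.4887 0.1889 0.0636] tool y -9.06 tilt [ 0.0022  0.0011 -1.    ] togo tool [-0.0017 -0.0012  0.0706] turn -0.06 t 13.05 j [-0.13  0.47 -0.45  2.02  0.3   0.72 -0.92]
[(290, np.float64(0.474), np.float64(0.229), np.float64(0.0)), (294, np.float64(0.477), np.float64(0.228), np.float64(0.0)), (298, np.float64(0.479), np.float64(0.228), np.float64(0.0)), (302, np.float64(0.482), np.float64(0.227), np.float64(0.0)), (306, np.float64(0.487), np.float64(0.231), np.float64(0.03)), (310, np.float64(0.489), np.float64(0.231), np.float64(0.034)), (314, np.float64(0.492), np.float64(0.23), np.float64(0.034)), (318, np.float64(0.494), np.float64(0.23), np.float64(0.035)), (322, np.float64(0.497), np.float64(0.23), np.float64(0.035)), (326, np.float64(0.499), np.float64(0.229), np.float64(0.032)), (330, np.float64(0.501), np.float64(0.228), np.float64(0.03)), (334, np.float64(0.504), np.float64(0.228), np.float64(0.03)), (338, np.float64(0.506), np.float64(0.228), np.float64(0.031)), (342, np.float64(0.509), np.float64(0.227), np.float64(0.03)), (346, np.float64(0.511), np.float64(0.227), np.float64(0.031))]
```

View pics/w5.png

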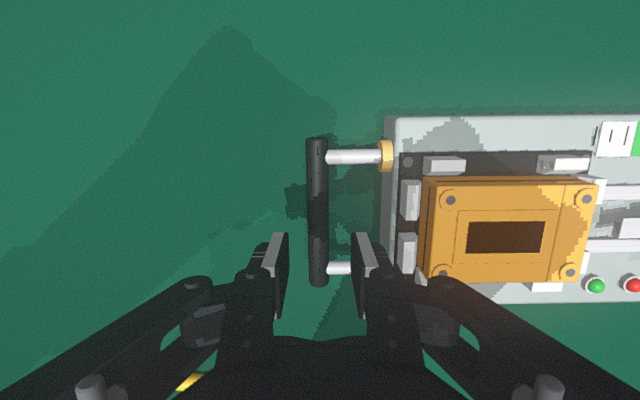

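Call:
{"api": "drive_tool", "payload": {"steps": [[[-0.001,-0.001,0.02],0,0.03],[[0,0,0.015],0,0.03],[[0,0,0.01],0,0.03],[[0,0,0.008],0,0.03],[[0,0,0.006],0,0.03],[[0,0,0.005],0,0.03],[[0,0,0.003],0,0.03],[[0,0,0.002],0,0.03],[[0,0,0],0,0.03],[[0,0,0],0,0.03]]}}

```text
t: 13.93
tool_pos: [0.4866, 0.1876, -0.0066]
ee_rot: [2.39, 2.039, 0.001]
ft_force: [-0.5, -0.2, -0.3]
finger_gap: 0.351
gripper_force: 0.0
```

Run:
```python
from h import *
s=arm.get_state(); print(s['ft_force'])
togo(.4875,.1875,-.007,-9)
c,p,d=snap("wrist","w6"); r=R.from_rotvec(s['ee_rot']).as_matrix()
P=np.array([atd(c,d,u,v) for u in range(180,460,3) for v in range(100,330,3) if d[v,u]>0]); q=(P-s['tool_pos'])@r
for sg in (-1,1):
    m=(sg*q[:,1]>.011)&(sg*q[:,1]<.03)&(abs(q[:,0])<.013)&(P[:,2]>.004); print(sg,np.histogram(P[m][:,2],np.arange(0,.09,.005))[0])
m=(abs(q[:,1])<.011)&(P[:,2]>.025)&(P[:,2]<.04); print('bar along tool y',np.median(q[m][:,1]),m.sum())
```

```text
[-0.46337743 -0.24374644 -0.26096645]
pos [ 0.4866  0.1876 -0.0066] tool y -9.06 tilt [ 3.e-04  1.e-04 -1.e+00] togo tool [0.     0.0009 0.0004] turn -0.06 t 13.9333 j [-0.18  0.58 -0.38  2.05  0.38  0.58 -0.99]
-1 [ 0  0  4 15 16 23 25 25 24 34 33 37 35 38  4  0  0]
1 [ 0  0  4 15 13 26 24 24 27 27 40 35 39 39  6  0  0]
bar along tool y 0.0003019649866860253 685
```

Tips at about 13 mm, bar centred. Close.

Call:
{"api": "drive_tool", "payload": {"steps": [[[0,0,0],0,0.005],[[0,0,0],0,0.005],[[0,0,0],0,0.005],[[0,0,0],0,0.005],[[0,0,0],0,0.005],[[0,0,0],0,0.005],[[0,0,0],0,0.005],[[0,0,0],0,0.005],[[0,0,0],0,0.005],[[0,0,0],0,0.005]], "squeeze": 80}}

```text
t: 14.82
tool_pos: [0.4874, 0.1875, -0.0062]
ee_rot: [2.39, 2.038, 0.002]
ft_force: [3.0, -1.5, 6.3]
finger_gap: 0.133
gripper_force: 78.1
```

Call:
{"api": "drive_tool", "payload": {"steps": [[[0,-0.004,0],0,0.005],[[0,-0.004,0],0,0.005],[[0,-0.004,0],0,0.005],[[0,-0.004,0],0,0.005],[[0,-0.004,0],0,0.005],[[0,-0.004,0],0,0.005],[[0,-0.003,0],0,0.005],[[0,-0.003,0],0,0.005],[[0,0,0],0,0.005],[[0,0,0],0,0.005]]}}

```text
t: 15.65
tool_pos: [0.46, 0.1915, -0.0062]
ee_rot: [2.39, 2.035, 0.006]
ft_force: [10.2, -3.1, -1.0]
finger_gap: 0.131
gripper_force: 78.3
```

Run:
```python
from h import *
s=arm.get_state(); print(s['ft_force'],s['gripper_force'],s['finger_gap']); togo(.4866,.1876,-.0066,-9)
c,p,d=snap("scene","s7"); c0,p0,d0=load("s4")
u=np.array([.988,-.155,0])
def blobs(c,p):
    h=cv2.cvtColor(p,cv2.COLOR_BGR2HSV); o={}
    for n,lo,hi in (("blue",(100,120,60),(125,255,255)),("green",(45,120,120),(75,255,255))):
        m=cv2.inRange(h,lo,hi); m[:150]=0;m[230:]=0;m[:,:380]=0;m[:,450:]=0
        ct=max(cv2.findContours(m,0,1)[0],key=cv2.contourArea); M=cv2.moments(ct); o[n]=(round(M['m10']/M['m00'],1),round(M['m01']/M['m00'],1),M['m00'])
    return o
b0,b1=blobs(c0,p0),blobs(c,p); print(b0,b1)
a0,a1=[atz(c,*b['blue'][:2],.07) for b in (b0,b1)]; print('slide travel',(a1-a0)@u)
h=cv2.cvtColor(p,cv2.COLOR_BGR2HSV)
np.save('x.npy',h)
for x in (p,p0):
    h=cv2.cvtColor(x,cv2.COLOR_BGR2HSV); r=cv2.inRange(h,(0,110,90),(9,255,255))|cv2.inRange(h,(170,110,90),(180,255,255)); v,w=np.nonzero(r[150:235,385:450]); print([(a+385,b+150) for a,b in zip(w,v)])
```

```text
[10.23464243 -3.05741836 -0.95076039] 78.29767942428589 0.13093088915946033
pos [ 0.46    0.1915 -0.0062] tool y -9.15 tilt [ 4.7e-03  4.0e-04 -1.0e+00] togo tool [0.0004 0.0269 0.0005] turn -0.15 t 15.65 j [-0.21  0.55 -0.38  2.11  0.39  0.54 -1.04]
{'blue': (414.3, 203.5, 265.0), 'green': (414.0, 189.5, 3.0)} {'blue': (406.0, 197.4, 265.5), 'green': (415.2, 188.9, 3.5)}
slide travel -0.027318618446054245
[(np.int64(397), np.int64(210)), (np.int64(396), np.int64(211)), (np.int64(397), np.int64(211)), (np.int64(398), np.int64(211)), (np.int64(396), np.int64(212)), (np.int64(397), np.int64(212)), (np.int64(398), np.int64(212)), (np.int64(449), np.int64(232)), (np.int64(449), np.int64(233)), (np.int64(448), np.int64(234)), (np.int64(449), np.int64(234))]
[(np.int64(397), np.int64(210)), (np.int64(396), np.int64(211)), (np.int64(397), np.int64(211)), (np.int64(398), np.int64(211)), (np.int64(396), np.int64(212)), (np.int64(397), np.int64(212)), (np.int64(398), np.int64(212)), (np.int64(399), np.int64(212)), (np.int64(449), np.int64(232)), (np.int64(449), np.int64(233)), (np.int64(448), np.int64(234)), (np.int64(449), np.int64(234))]
```

Call:
{"api": "drive_tool", "payload": {"steps": [[[0,-0.003,0],0,0.005],[[0,-0.003,0],0,0.005],[[0,-0.003,0],0,0.005],[[0,0,0],0,0.005],[[0,0,0],0,0.005],[[0,0,0],0,0.005],[[0,0,0],0,0.005],[[0,0,0],0,0.005],[[0,0,0],0,0.005],[[0,0,0],0,0.005]]}}

```text
t: 16.53
tool_pos: [0.4517, 0.1927, -0.0062]
ee_rot: [2.39, 2.034, 0.007]
ft_force: [10.9, -4.0, -0.7]
finger_gap: 0.133
gripper_force: 78.4
```

Run:
```python
from h import *
s=arm.get_state(); print(s['ft_force'],s['gripper_force'],s['finger_gap']); togo(.4870,.1876,-.0066,-9)
u=np.array([.988,-.155,0])
c,p,d=snap("scene","s8")
def bl(p):
    h=cv2.cvtColor(p,cv2.COLOR_BGR2HSV)
    m=cv2.inRange(h,(100,120,60),(125,255,255)); m[:150]=0;m[230:]=0;m[:,:380]=0;m[:,450:]=0
    ct=max(cv2.findContours(m,0,1)[0],key=cv2.contourArea); x,y,w,hh=cv2.boundingRect(ct); M=cv2.moments(ct); return (M['m10']/M['m00'],M['m01']/M['m00'])
b=[bl(load(t)[1]) for t in("s4","s7","s8")]
for z in (.06,.07,.08):
    a=[atz(c,*q,z) for q in b]; print(z,[(x-a[0])@u for x in a])
print('carriage top z', atd(c,d,*[round(v) for v in b[2]]), atd(*[load("s4")[i] for i in(0,2)],*[round(v) for v in b[0]]))
p0,p7=load("s4")[1],p
a=[cv2.resize(x[165:225,385:445],(390,390),interpolation=cv2.INTER_CUBIC) for x in (p0,p7)]
cv2.imwrite('pics/f.png',np.hstack(a))
# bar position in scene depth: dark pts
```

```text
[10.89811308 -3.98691881 -0.72621782] 78.40714573860168 0.13330146416069535
pos [ 0.4517  0.1927 -0.0062] tool y -9.18 tilt [ 5.3e-03  4.0e-04 -1.0e+00] togo tool [0.0006 0.0356 0.0006] turn -0.18 t 16.5333 j [-0.22  0.54 -0.38  2.12  0.39  0.54 -1.05]
0.06 [np.float64(0.0), np.float64(-0.02755307669440886), np.float64(-0.03628895135903109)]
0.07 [np.float64(0.0), np.float64(-0.027227512953640884), np.float64(-0.03586016560548258)]
0.08 [np.float64(0.0), np.float64(-0.026901949212873106), np.float64(-0.035431379851934175)]
carriage top z [0.67554377 0.1498418  0.06894214] [0.71033478 0.14509142 0.07189322]
```

Run:
```python
from h import *
for t in("s4","s8"):
    c,p,d=load(t); h=cv2.cvtColor(p,cv2.COLOR_BGR2HSV); m=cv2.inRange(h,(12,120,80),(35,255,255)); m[:155]=0;m[200:]=0;m[:,:357]=0;m[:,402:]=0
    ct=max(cv2.findContours(m,0,1)[0],key=cv2.contourArea); print(cv2.minAreaRect(ct), cv2.contourArea(ct))
s=arm.get_state(); print(s['t'],np.abs(s['joint_vel']).max(),s['tool_pos'])
```

```text
((379.8800354003906, 178.66000366210938), (33.80000305175781, 21.200000762939453), 36.869895935058594) 576.0
((379.8000183105469, 178.60000610351562), (33.599998474121094, 21.200000762939453), 36.869895935058594) 576.5
16.5833 0.0009032127822011511 [ 0.45172279  0.19274211 -0.00619177]
```

The housing has not moved, and the slide is still at about 36 mm.

```bash
python3 -c "
from bench import arm
print(arm.job_done())"
```

```text
the job is handed in; nothing more can be done
None
```

I handed the job in at about 16.6 s: the gold housing is seated in the nest with its socket to the plug, and the gripper is still holding the pull bar at about 36 mm of travel. I put the pointer on the green band from the measured travel and pull force, not by reading it in a picture, and the hand-in gave no verdict.

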